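# Index the tube carousel and read the purple tube

## Task

Push gently with a fingertip on an arm of the tube carousel to turn it until the purple-capped tube stands squarely in front of the scanner's red window, and only then press the green button on the scanner fully down and let go. Do not grip anything, do not lift, tip or push on the tubes, and leave everything else on the bench where it is.

Things in the scene. Friction and masses are not known exactly. Their poses are not given: they have to be found in the camera images.
- carousel: Black four-armed tube carousel turning on a vertical axis, either way, no stops; 0.6 N at an arm's end turns it, it stays where left. Origin on the axis, 12 mm above the bench; x and y along the arms (0, 90, 180, 270 deg). Arm: level bar 10 mm wide, 50 to 66 mm above the bench, out to 118 mm from the axis; 20 mm cup at 62 mm holds a tube; the last 46 mm of bar is bare, for the finger.
- station: Fixed grey round base plate, radius 122 mm, 12 mm thick, under the carousel; origin on the bench at the carousel's axis. Its x axis points to the scanner: a white box on the plate, 85 mm wide, 90 mm high, from 133 to 193 mm along x, with a red window facing the carousel. The carousel's hub is 36 mm wide and 78 mm high.
- scan_spot (a point): Where the tube to be read must stand: straight before the window on the scanner's centre line (marked by a yellow line on base plate and scanner top), 62 mm from the carousel's axis, 22 mm above the bench.
- read_button_top (a point): Centre of the top face of the green round push button (26 mm wide) on top of the scanner, about 112 mm above the bench, 167 mm from the carousel's axis. It is pressed straight down, 6 mm of travel.
- read_button (a joint): Travel of the green button: 0 released, 0.006 m fully down. It springs back. Fully down takes about 4 N; it counts as pressed from 0.004 m.
- tube_purple: Blood sample tube whose cap is purple, 13 mm across (cap 16 mm), 80 mm long, standing loose in one of the carousel's cups (which cup varies). Origin: centre of its underside, 22 mm above the bench; its cap reaches 102 mm.
- tube_orange: Blood sample tube whose cap is orange, 13 mm across (cap 16 mm), 80 mm long, standing loose in one of the carousel's cups (which cup varies). Origin: centre of its underside, 22 mm above the bench; its cap reaches 102 mm.
- tube_white: Blood sample tube whose cap is white, 13 mm across (cap 16 mm), 80 mm long, standing loose in one of the carousel's cups (which cup varies). Origin: centre of its underside, 22 mm above the bench; its cap reaches 102 mm.
- tube_yellow: Blood sample tube whose cap is yellow, 13 mm across (cap 16 mm), 80 mm long, standing loose in one of the carousel's cups (which cup varies). Origin: centre of its underside, 22 mm above the bench; its cap reaches 102 mm.
- rack: Bystander: black tube rack with tubes, 110 x 210 mm, 86 mm high, loose. Origin: centre of its underside.
- sample_jar: Bystander: white sample jar with a red lid, 64 mm across, 70 mm high, loose, close to the scanner. Origin: centre of its underside.
- marker: Bystander: white marker pen with a blue cap lying on the bench, 110 mm long along its x, 12 mm thick, loose.
- pipette: Bystander: white and blue hand pipette lying on the bench, 275 mm long along its x, 25 mm high, loose.
- slide_box: Bystander: blue slide box, 85 x 60 x 30 mm, loose. Origin: centre of its underside.
- beaker: Bystander: clear cup, 60 mm across, 60 mm high, loose. Origin: centre of its underside.

How it is judged:
By the outcome, as a careful person would: the job done as asked, in the order asked, and still so for the second after the job is handed in, with the robot touching nothing.
It also fails if it takes over 70 s, if anything falls off the work surface, if the arm or the gripper's body presses on something with over 40 N, if the wrist force passes 120 N, or if a joint passes its speed limit or range.

## Robot

A 6-joint arm with a two-finger parallel gripper is mounted at the origin on the work surface. World frame = base frame: x ahead of the robot, y to its left, z up, the work surface at z = 0. Lengths are in mm, angles in rad, forces in N, time in s.
With the tool pointing down it reaches from about 350 to 975 mm from the base axis. Payload 7.1 kg.
Tool frame: the origin (TCP) lies midway between the tips of the shut fingers; the grasp point (between the pads) lies 19 mm behind it (ctrl.tcp_to_grasp is the distance from the TCP to the grasp point, in mm); z points along the fingers, y is the line along which they close (so a half turn about z gives the same grasp; the last joint's range is limited). The gripper opens to 88 mm and grips with 3 to 60 N. Pads are 20 mm wide; open, the fingers measure 115 mm over their backs; the gripper's body (75 mm by 178 mm) begins 61 mm behind the grasp point.
Start: joints at [1.203, 0.423, 1.63, -0, 1.089, -0.019], TCP at [213.574, 587.359, 183.375] pointing down, gripper open.
Joint ranges: [-3, 3], [-0.9, 2.11], [0.09, 2.58], [-1.31, 4.45], [0.11, 2.69], [-2.54, 2.54]. Speed limits (rad/s): [2.39, 2.39, 3.01, 3.14, 3.14, 3.14].

## Interface

Orientations are given as a rotation vector (axis times angle).
In Python, from workcell import get_obs, cams, ticket, boxes_of, ctrl gives the robot as it stands.
- The arm moves only by the shell command python3 -m creep 'ROWS' [OPENING]. ROWS is JSON, one flat list of numbers, 4 for each row, row after row: the shift along the world's x, y, z in m, then the turn about the world's z in rad. In form: [tx, ty, tz, spin, tx, ty, tz, spin, ...]. A call has 1 to 10 rows; each row is the pose to reach, as a shift and turn from the pose commanded when the call began; what a row does not reach only later rows make up. A row lasts 1/12 s, in which the tool goes at most 41.7 mm and 7.16 degrees, less where a joint would pass 70% of its speed; a pose out of reach is approached as far as the arm can. A call with a gripper value outside its range is refused whole. OPENING is the opening, from 0 (shut) to 1 (fully open), set as the call begins (- or left out, the last holds). The fingers move at their own pace and stop on an object; the grip force is fixed at half the most. Time passes only in rows, so rows that repeat a pose let the fingers close. It gives the time, the measured TCP pose, the force, the opening and the grip force at its end, in the units of the state.
- get_obs(): the state, without advancing time (a new reading comes with each control period).
- cams.get_image(name): name is "scene" or "top"; returns (picture, depth): 400x640x3 uint8, red, green, blue; 400x640 float32, mm along the optical axis (not along the pixel's ray), 0 where there is no reading.
- cams.get_calibration(name): a dict with "mtx" (3x3 intrinsics, pixels), "R" (3x3) and "t" (3): a world point X has camera coordinates R X + t. Camera axes: x right, y down, z forward; pixel columns grow to the right and rows downward; lengths in mm; the calibration is good to about 2 mm. A picture is of the moment at which its call begins. get_calibration takes no time and is no camera call.
- ticket.close_job(): hands the job in; it is judged then, once.
Trained networks look in the newest picture that a camera, given by its name, has taken for a name from the list of things; names that differ only in an ending like _2 or _b are one class to them, and where a whole thing is asked for, a point or a joint stands for the part that bears it (a point fixed in the world has none). Each returns a list of dicts, best first, with "score" (0 to 1); they miss things now and then, are a little off and sometimes report something else, mostly with a low value. They report only what shows in the picture. A call takes as long as a camera call.
- boxes_of(camera, target): "centre" ([column, row] in pixels, amid what is visible of it).
The state is a dict: "t": time; "qpos": joint angles; "qvel": joint speeds; "joint_torque": joint torques, N m; "ee_pos": TCP position; "orientation": TCP orientation; "ft_force": force on the tool from outside, world axes, zero at the start; "moment": the same for the moment, N m; "width": finger opening in mm; "grasp_force": force on a finger pad.
Only numpy, scipy, OpenCV 4.12 (cv2) and the standard library are available. Lean on these libraries where they do the work, as an engineer would, in place of code of your own. Each camera call takes 0.05 s, during which the arm holds its last target. There are 200 camera calls.

## Working session

There is one attempt and no reset: what is moved stays moved. The work goes in short steps, Python scripts to look and compute and a shell command to move; the robot and the scene stay as the last step left them, time stands still between calls to the robot, and variables do not carry over. Pictures are saved under pics/ and viewed, at most 10 in all, crops included, and the job is handed in when it is done.

```bash
mkdir -p pics; cat > h.py <<'E'
import numpy as np, cv2
from workcell import get_obs, cams, ticket, boxes_of, ctrl
def snap(n,f=None):
    im,d=cams.get_image(n)
    if f: cv2.imwrite('pics/'+f,im[:,:,::-1])
    return im,d
def ray(n,c):
    k=cams.get_calibration(n);M,R,t=map(np.array,(k['mtx'],k['R'],k['t']))
    v=R.T@np.linalg.solve(M,[c[0],c[1],1.]); return -R.T@t.ravel(),v
def atz(n,c,z):
    o,v=ray(n,c); return o+v*(z-o[2])/v[2]
def proj(n,X):
    k=cams.get_calibration(n);M,R,t=map(np.array,(k['mtx'],k['R'],k['t']))
    p=M@(R@np.array(X)+t.ravel()); return p[:2]/p[2]
E
python3 - <<'E'
from h import *
for n in ('top','scene'):
    im,d=snap(n,n+'1.png')
    print(n,'cam',ray(n,(320,200))[0].round())
    for o,z in (('carousel',66),('tube_purple',102),('tube_orange',102),('tube_white',102),('tube_yellow',102),('read_button_top',112),('sample_jar',70),('rack',86),('station',12)):
        for b in boxes_of(n,o)[:2]:
            c=b['centre'];print(o,round(b['score'],2),np.round(c),atz(n,c,z).round(1))
print(get_obs())
E
```

```text
top cam [ 296.   17. 1420.]
carousel 0.62 [334. 197.] [519.2 -21.6  66. ]
tube_white 0.6 [190. 214.] [464.3 415.9 102. ]
read_button_top 0.54 [364. 146.] [ 670.6 -115.2  112. ]
sample_jar 0.83 [392. 197.] [ 517.2 -204.9   70. ]
sample_jar 0.6 [333. 193.] [533.1 -18.5  70. ]
rack 0.84 [190. 214.] [465.8 420.7  86. ]
rack 0.2 [338. 189.] [541.8 -33.7  86. ]
station 0.69 [339. 194.] [539.9 -39.2  12. ]
scene cam [1155.  300.  820.]
carousel 0.59 [310. 212.] [527. -19.  66.]
tube_white 0.43 [308. 193.] [495.9 -40.1 102. ]
tube_white 0.35 [310. 214.] [561.2  -3.2 102. ]
tube_yellow 0.61 [285. 210.] [573.5 -66.5 102. ]
sample_jar 0.75 [247. 202.] [ 563.8 -188.9   70. ]
rack 0.84 [484. 261.] [524.6 416.   86. ]
station 0.61 [245. 202.] [ 518.7 -233.4   12. ]
station 0.56 [297. 240.] [587.6 -32.5  12. ]
{'t': 1.0, 'qpos': array([ 1.20301904e+00,  4.23081668e-01,  1.62987638e+00,  2.14703524e-05,
        1.08861647e+00, -1.89765122e-02]), 'qvel': array([ 0.0019099 , -0.00248145,  0.00069319,  0.00010062,  0.00145936,
        0.00019366]), 'joint_torque': array([-2.51059231e-05, -5.44570220e+01, -2.74055868e+01,  6.44947705e-02,
        1.67605793e-02, -3.94884091e-05]), 'ee_pos': array([213.56105313, 587.37633736, 183.39581476]), 'orientation': array([-5.45134553e-01, -3.09391941e+00, -3.36985820e-05]), 'ft_force': array([-0.10172592,  0.26628089, -0.09813186]), 'moment': array([-0.01424775,  0.00608564,  0.01100692]), 'grasp_force': 0.0, 'width': 87.41632844112546}
```

View pics/top1.png

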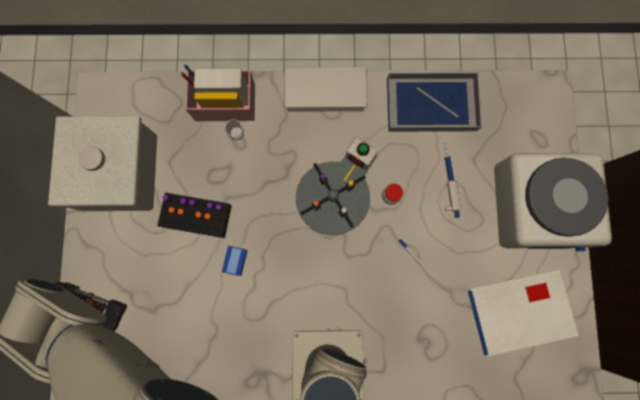

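View pics/scene1.png

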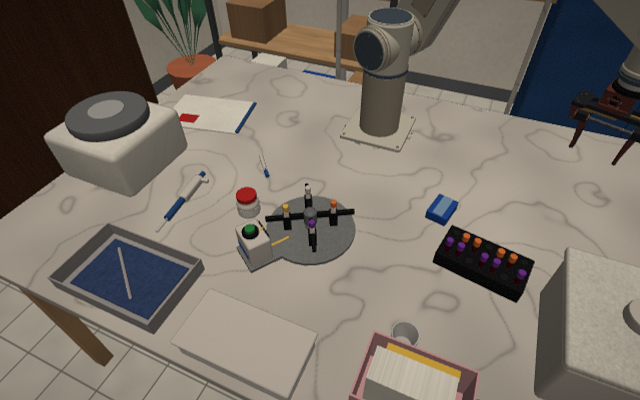

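The top view shows the hub near (333,196), with the caps purple (323,176), yellow (351,183), orange (316,204) and white (343,210). The green button is at (363,149), and the red jar lid to its right at (393,192). I'll measure these by colour.

```bash
cat >> h.py <<'E'
def blob(im,lo,hi,box):
    h=cv2.cvtColor(im,cv2.COLOR_RGB2HSV);m=cv2.inRange(h,np.array(lo),np.array(hi))
    x0,y0,x1,y1=box;q=np.zeros_like(m);q[y0:y1,x0:x1]=m[y0:y1,x0:x1]
    k,l,s,c=cv2.connectedComponentsWithStats(q)
    if k<2: return None,0
    i=1+np.argmax(s[1:,4]);return c[i],s[i,4]
COL=dict(purple=((125,60,30),(160,255,255)),orange=((5,150,120),(14,255,255)),yellow=((18,130,130),(30,255,255)),green=((45,90,40),(85,255,255)))
E
python3 - <<'E'
from h import *
im,d=snap('top')
B=(290,130,385,240)
P={}
for k,(lo,hi) in COL.items():
    c,s=blob(im,lo,hi,B)
    if c is None: print(k,None);continue
    P[k]=atz('top',c,112 if k=='green' else 102);print(k,c.round(1),s,P[k].round(1))
# base plate disc: grey, darker than bench
g=cv2.cvtColor(im,cv2.COLOR_RGB2GRAY);print(g[200,300:312],g[200,280:296],im[220,320],im[220,280])
# depth-based: 12mm plate
o,v=ray('top',(320,200))
H,W=d.shape;u,w=np.meshgrid(np.arange(W),np.arange(H))
k=cams.get_calibration('top');M,R,t=map(np.array,(k['mtx'],k['R'],k['t']))
X=(np.stack([u,w,np.ones_like(u)],-1)@np.linalg.inv(M).T)*d[...,None]
X=(X-t.ravel())@R
m=(X[...,2]>6)&(X[...,2]<20);m[:, :285]=0;m[:,378:]=0;m[:155]=0;m[240:]=0
pts=np.argwhere(m);print(len(pts))
(cc,r)=cv2.minEnclosingCircle(cv2.convexHull(pts[:,::-1].astype(np.float32)))
print(cc,r,atz('top',cc,12))
hub=(X[...,2]>70)&(X[...,2]<86)&(np.hypot(u-333,w-196)<9);print('hub',X[hub].mean(0),hub.sum())
box=(X[...,2]>84)&(X[...,2]<96)&(u>335)&(u<385)&(w>130)&(w<170);q=X[box];print('scanner',cv2.minAreaRect(q[:,:2].astype(np.float32)),len(q))
bar=(X[...,2]>56)&(X[...,2]<72)&(np.hypot(u-333,w-196)<42)&(w>163);print('bar',bar.sum())
np.save('bar.npy',X[bar])
cv2.imwrite('pics/c1.png',cv2.resize(im[120:245,270:420,::-1],None,fx=5,fy=4.8,interpolation=cv2.INTER_CUBIC))
E
```

```text
purple [322.6 175.6] 33 [581.2  13.2 102. ]
orange [315.8 202.8] 20 [496.9  34.5 102. ]
yellow [348.8 172.8] 44 [589.2 -67.6 102. ]
green [363. 148.] 69 [ 664.9 -112.   112. ]
[88 87 88 88 88 89 87 85 87 88 88 89] [140 139 141 140 141 141 142 141 141 142 141 142 142 143 134 119] [86 88 80] [150 136 117]
3574
(333.3359069824219, 192.36172485351562) 56.71097183227539 [544.42159849 -21.75678175  12.        ]
hub [527.06650917 -18.88940444  75.23674502] 93
scanner ((661.6397094726562, -109.4745864868164), (84.09651947021484, 61.3912239074707), 56.235443115234375) 348
bar 451
```

View pics/c1.png

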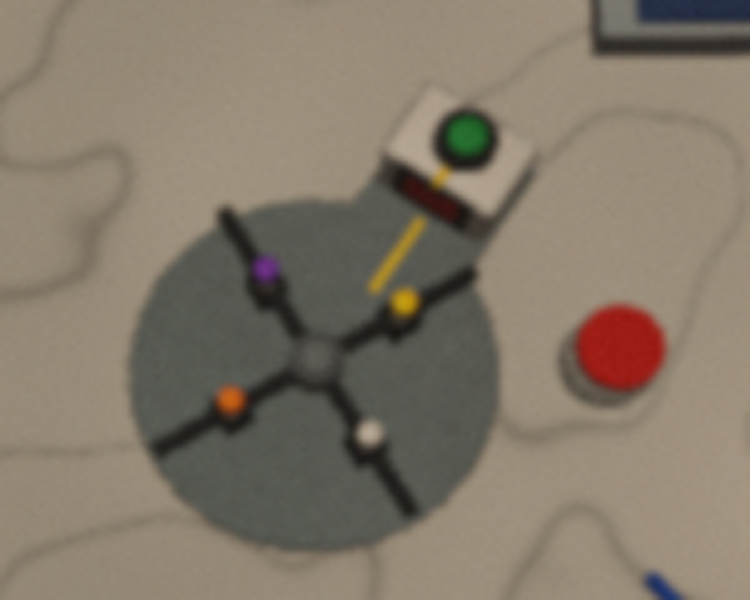

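The crop shows the purple arm at about 30° in the world frame and the scanner at about -34°. The carousel therefore has to turn about 64° clockwise. I'll push the orange arm, which is on the far side from the scanner. I'll start moving over there with the gripper shut.

```bash
python3 -m creep '[0.008,-0.018,0,-0.03, 0.023,-0.053,0,-0.1, 0.04,-0.09,0,-0.17, 0.056,-0.127,0,-0.24, 0.072,-0.164,0,-0.31, 0.088,-0.2,0,-0.38, 0.104,-0.237,0,-0.45, 0.12,-0.273,0,-0.52, 0.136,-0.31,0,-0.6, 0.152,-0.346,0,-0.698]' 0
python3 - <<'E'
from h import *
C=np.array([527.07,-18.9]);p=np.load('bar.npy')
for nm,c in (('hub',C),):
    v=p[:,:2]-c;r=np.hypot(*v.T);s=(r>25)&(r<120)
    z=np.exp(4j*np.arctan2(v[s,1],v[s,0]))
    print('arm angle mod 90',np.degrees(np.angle(z.mean()))/4, abs(z.mean()),s.sum())
    from scipy.optimize import least_squares
    def f(q):
        w=p[:,:2]-q[:2];a=q[2];x=w@[np.cos(a),np.sin(a)];y=w@[-np.sin(a),np.cos(a)]
        return np.minimum(abs(x),abs(y))
    r=least_squares(f,[*c,np.radians(30)],loss='soft_l1',f_scale=4);print(r.x[:2],np.degrees(r.x[2]))
E
```

```text
t: 1.88
ee_pos: [366.0, 239.6, 183.7]
orientation: [1.575, 2.718, 0.001]
ft_force: [0.1, 0.1, 0.2]
width: 24.9
grasp_force: 0.0
arm angle mod 90 30.13053536233538 0.9540007770723347 391
[527.33828351 -18.41483443] 30.149196570702433
```

```bash
python3 -m creep '[0.014,-0.03,0,0, 0.029,-0.065,0,0, 0.044,-0.1,0,0, 0.06,-0.135,0,0, 0.075,-0.17,0,0, 0.0855,-0.192,0,0, 0.0855,-0.192,-0.03,0, 0.0855,-0.192,-0.065,0, 0.0855,-0.192,-0.1,0, 0.0855,-0.192,-0.131,0]'
python3 -m creep '[0,0,0,0, 0,0,0,0]'
python3 - <<'E'
from h import *
im,d=snap('scene');snap('top')
cv2.imwrite('pics/s2.png',cv2.resize(im[130:290,210:410,::-1],None,fx=4,fy=3.75,interpolation=cv2.INTER_CUBIC))
E
```

```text
t: 2.72
ee_pos: [451.1, 49.0, 51.1]
orientation: [1.571, 2.72, 0.001]
ft_force: [0.1, -0.3, -0.7]
width: 0.5
grasp_force: 0.0
t: 2.88
ee_pos: [449.9, 49.2, 51.6]
orientation: [-1.569, -2.718, 0.003]
ft_force: [-0.1, 0.2, -0.0]
width: 0.5
grasp_force: 0.0
```

View pics/s2.png

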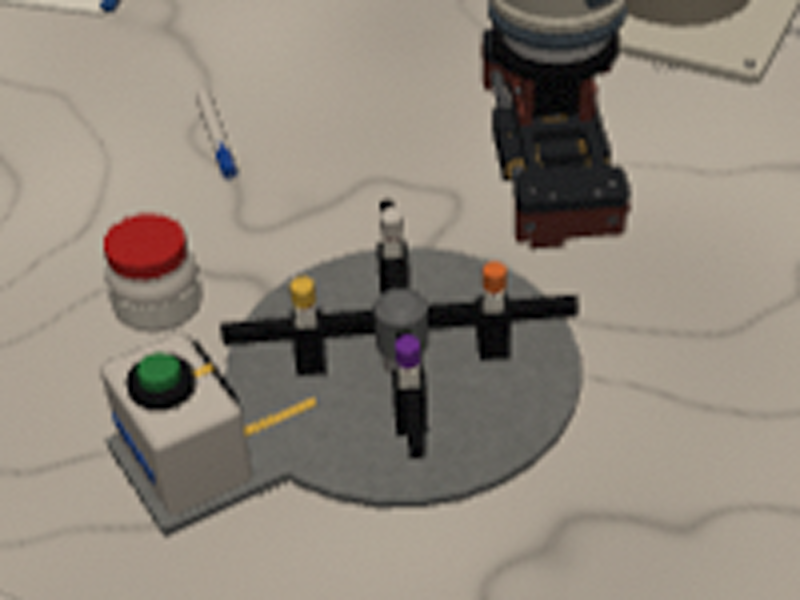

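```bash
cat > way.py <<'E'
import numpy as np
C=np.array([527.2,-18.7])
def way(phi,off=18.5,ref=(451.07,49.36),ref_phi=120.1,r=97):
    a=np.radians(phi);p=C+r*np.array([np.cos(a),np.sin(a)])+off*np.array([-np.sin(a),np.cos(a)])
    return *np.round((p-ref)/1000,4),round(np.radians(phi-ref_phi),3)
E
python3 - <<'E'
from way import *
for o in (28,24,20,18.5):print(o,way(120.1,o))
for f in range(117,54,-3):print(f,way(f))
E
```

```text
28 (np.float64(0.0033), np.float64(0.0018), np.float64(0.0))
24 (np.float64(0.0067), np.float64(0.0038), np.float64(0.0))
20 (np.float64(0.0102), np.float64(0.0058), np.float64(0.0))
18.5 (np.float64(0.0115), np.float64(0.0066), np.float64(0.0))
117 (np.float64(0.0156), np.float64(0.01), np.float64(-0.054))
114 (np.float64(0.0198), np.float64(0.013), np.float64(-0.106))
111 (np.float64(0.0241), np.float64(0.0159), np.float64(-0.159))
108 (np.float64(0.0286), np.float64(0.0185), np.float64(-0.211))
105 (np.float64(0.0332), np.float64(0.0208), np.float64(-0.264))
102 (np.float64(0.0379), np.float64(0.023), np.float64(-0.316))
99 (np.float64(0.0427), np.float64(0.0249), np.float64(-0.368))
96 (np.float64(0.0476), np.float64(0.0265), np.float64(-0.421))
93 (np.float64(0.0526), np.float64(0.0278), np.float64(-0.473))
90 (np.float64(0.0576), np.float64(0.0289), np.float64(-0.525))
87 (np.float64(0.0627), np.float64(0.0298), np.float64(-0.578))
84 (np.float64(0.0679), np.float64(0.0303), np.float64(-0.63))
81 (np.float64(0.073), np.float64(0.0306), np.float64(-0.682))
78 (np.float64(0.0782), np.float64(0.0307), np.float64(-0.735))
75 (np.float64(0.0834), np.float64(0.0304), np.float64(-0.787))
72 (np.float64(0.0885), np.float64(0.0299), np.float64(-0.84))
69 (np.float64(0.0936), np.float64(0.0291), np.float64(-0.892))
66 (np.float64(0.0987), np.float64(0.0281), np.float64(-0.944))
63 (np.float64(0.1037), np.float64(0.0268), np.float64(-0.997))
60 (np.float64(0.1086), np.float64(0.0252), np.float64(-1.049))
57 (np.float64(0.1134), np.float64(0.0234), np.float64(-1.101))
```

```bash
python3 -m creep '[0.0033,0.0018,0,0, 0.0067,0.0038,0,0, 0.0085,0.0048,0,0, 0.0102,0.0058,0,0, 0.0115,0.0066,0,0, 0.0129,0.0078,0,-0.018, 0.0143,0.0089,0,-0.036, 0.0156,0.01,0,-0.054, 0.0177,0.0115,0,-0.08, 0.0198,0.013,0,-0.106]'
cat >> h.py <<'E'
def arms(tag=''):
    im,d=snap('top');C=np.array([527.2,-18.7])
    for k in ('purple','orange'):
        lo,hi=COL[k];c,s=blob(im,lo,hi,(290,150,385,240))
        if c is None: print(k,None);continue
        v=atz('top',c,102)[:2]-C;print(tag,k,s,'r',np.hypot(*v).round(1),'ang',np.degrees(np.arctan2(v[1],v[0])).round(1))
    k=cams.get_calibration('top');M,R,t=map(np.array,(k['mtx'],k['R'],k['t']))
    H,W=d.shape;u,w=np.meshgrid(np.arange(W),np.arange(H))
    X=((np.stack([u,w,np.ones_like(u)],-1)@np.linalg.inv(M).T)*d[...,None]-t.ravel())@R
    v=X[...,:2]-C;r=np.hypot(v[...,0],v[...,1]);m=(X[...,2]>56)&(X[...,2]<72)&(r>25)&(r<120);v=v[m]
    z=np.exp(4j*np.arctan2(v[:,1],v[:,0])).mean();print('bars mod 90',(np.degrees(np.angle(z))/4).round(2),abs(z).round(2),m.sum())
    return im,d
E
python3 -c "
from h import *;arms()"
```

```text
t: 3.82
ee_pos: [470.9, 62.5, 52.3]
orientation: [-1.715, -2.632, 0.0]
ft_force: [-0.6, -0.5, 0.0]
width: -0.3
grasp_force: 0.0
purple None
orange None
bars mod 90 29.77 0.96 258
```

```bash
python3 -m creep '[0.0021,0.0015,0,-0.027, 0.0043,0.0029,0,-0.053, 0.0066,0.0042,0,-0.079, 0.0088,0.0055,0,-0.105, 0.0111,0.0066,0,-0.132, 0.0134,0.0078,0,-0.158, 0.0158,0.0089,0,-0.184, 0.0181,0.01,0,-0.21, 0.0229,0.0119,0,-0.262, 0.0278,0.0135,0,-0.315]'
python3 - <<'E'
from h import *;arms()
im,d=snap('scene')
cv2.imwrite('pics/s3.png',cv2.resize(im[130:290,210:410,::-1],None,fx=4,fy=3.75,interpolation=cv2.INTER_CUBIC))
E
```

```text
t: 4.7
ee_pos: [498.6, 75.9, 52.2]
orientation: [-2.107, -2.33, 0.001]
ft_force: [1.2, 0.4, -0.4]
width: 0.5
grasp_force: 0.0
 purple 22 r 61.5 ang 28.2
orange None
bars mod 90 30.02 0.95 245
```

View pics/s3.png

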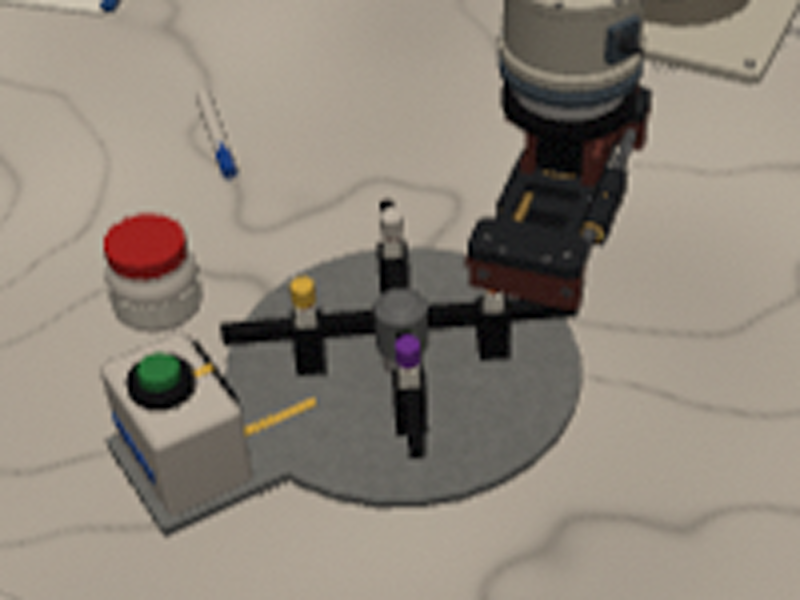

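```bash
python3 - <<'E'
from h import *
o=get_obs();print(o['qpos'].round(3),o['ee_pos'],o['t'],o['ft_force'])
for X in ((*o['ee_pos'][:2],52),(*o['ee_pos'][:2],132),(*o['ee_pos'][:2],200)):
    p=proj('scene',X);print('scene',p,'crop',(p[0]-210)*4,(p[1]-130)*3.75,'top',proj('top',X))
im,d=snap('scene','s4.png')
k=cams.get_calibration('scene');M,R,t=map(np.array,(k['mtx'],k['R'],k['t']))
H,W=d.shape;u,w=np.meshgrid(np.arange(W),np.arange(H))
X=((np.stack([u,w,np.ones_like(u)],-1)@np.linalg.inv(M).T)*d[...,None]-t.ravel())@R
for r in (170,180,188,194,198,202,206,210,214):
    print(r,[tuple(X[r,c].round().astype(int).tolist()) for c in (335,345,350)])
E
```

```text
[0.128 0.453 1.976 0.    0.712 0.025] [499.37077695  76.04339678  52.37650511] 4.8 [-0.22067458  0.40439062  0.04332441]
scene [347.72399895 219.32727075] crop 550.8959958118958 334.97726530289316 top [302.81992829 204.44433374]
scene [348.91584217 197.7764692 ] crop 555.6633686980667 254.1617595088208 top [301.64837353 200.50453275]
scene [350.04496762 177.35972488] crop 560.1798704674518 177.598968297024 top [300.53483413 196.75983056]
170 [(277, -52, 3), (511, 67, 229), (509, 78, 231)]
180 [(321, -33, 3), (522, 72, 209), (520, 83, 212)]
188 [(561, 63, 214), (524, 73, 186), (522, 85, 189)]
194 [(580, 71, 216), (573, 92, 217), (567, 101, 216)]
198 [(587, 74, 211), (584, 96, 217), (579, 106, 216)]
202 [(586, 74, 197), (585, 97, 206), (584, 108, 209)]
206 [(578, 70, 175), (579, 95, 186), (576, 106, 187)]
210 [(500, 40, 73), (484, 62, 67), (575, 106, 174)]
214 [(504, 42, 63), (485, 63, 53), (444, 63, 12)]
```

```bash
python3 - <<'E'
from h import *
im,d=snap('scene')
k=cams.get_calibration('scene');M,R,t=map(np.array,(k['mtx'],k['R'],k['t']))
H,W=d.shape;u,w=np.meshgrid(np.arange(W),np.arange(H))
X=((np.stack([u,w,np.ones_like(u)],-1)@np.linalg.inv(M).T)*d[...,None]-t.ravel())@R
for r in range(196,222,2):
    print(r,' '.join('%d/%d/%d'%tuple(X[r,c].round()) for c in range(326,362,4)))
im,d=snap('top')
k=cams.get_calibration('top');M,R,t=map(np.array,(k['mtx'],k['R'],k['t']))
X=((np.stack([u,w,np.ones_like(u)],-1)@np.linalg.inv(M).T)*d[...,None]-t.ravel())@R
m=(X[...,2]>105)&(X[...,0]>430)&(X[...,0]<640)&(X[...,1]>-60)&(X[...,1]<200)
q=X[m];print(np.percentile(q,[0,5,50,95,100],axis=0).round())
cv2.imwrite('pics/t5.png',cv2.resize(im[120:300,230:430,::-1],None,fx=4,fy=3.3,interpolation=cv2.INTER_CUBIC))
E
```

```text
196 393/-32/0 589/63/215 587/71/215 583/79/215 581/88/216 576/95/215 573/103/215 567/111/213 357/55/1
198 412/-24/12 588/62/207 588/72/211 585/80/211 588/91/218 582/98/215 580/106/217 575/114/215 363/58/-1
200 419/-21/11 585/61/197 585/71/201 588/81/208 586/90/210 584/99/212 583/107/214 582/116/217 370/60/-2
202 429/-17/14 581/59/187 580/69/189 586/81/200 584/90/202 585/99/206 582/107/207 581/116/209 379/64/0
204 435/-14/13 582/60/181 579/68/182 578/78/185 578/87/188 582/98/197 581/107/200 581/116/203 390/68/3
206 442/-11/12 581/59/173 578/68/174 578/78/178 578/88/183 577/97/185 576/106/188 581/117/197 396/70/1
208 450/-8/12 494/23/67 503/38/83 438/24/14 580/88/177 577/97/178 577/106/182 574/115/184 403/72/1
210 504/16/67 499/25/66 502/38/75 489/44/64 488/55/68 483/64/67 576/106/175 576/116/179 411/75/2
212 510/19/67 507/29/68 504/38/68 495/46/64 490/56/62 484/65/61 479/74/59 473/83/57 419/78/2
214 510/18/59 511/30/64 505/39/62 496/47/57 489/56/53 486/66/55 448/64/17 431/71/2 425/80/0
216 512/19/53 511/30/57 507/40/57 464/35/12 460/45/12 455/55/11 450/65/11 435/72/-1 433/83/1
218 483/7/11 512/31/51 506/40/48 473/39/14 470/49/15 460/57/10 458/69/12 443/75/0 439/86/0
220 495/12/16 510/30/40 505/40/39 481/42/15 476/51/14 469/61/12 466/71/13 454/79/5 448/89/3
[[430.  10. 106.]
 [434.  20. 425.]
 [485.  75. 442.]
 [531. 128. 538.]
 [579. 140. 557.]]
```

View pics/t5.png

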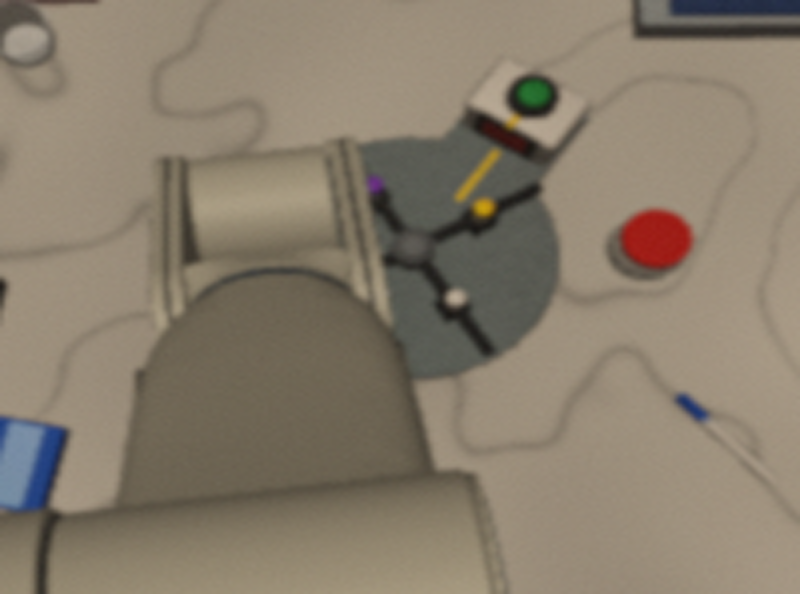

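The carousel hasn't moved. The depth image puts the underside of the gripper body at about z=173, not 132, so the fingertips ride above the bar. I'll back off along the same path and turn the hand so the scene camera can see the fingers.

```bash
python3 -m creep '[-0.005,-0.003,0,-0.05, -0.015,-0.008,0,-0.17, -0.025,-0.014,0,-0.29, -0.035,-0.02,0,-0.41, -0.045,-0.025,0,-0.53, -0.05,-0.027,0,-0.65, -0.05,-0.027,0,-0.77, -0.05,-0.027,0,-0.89, -0.05,-0.027,0,-1.01, -0.05,-0.027,0,-1.13]'
python3 -m creep '[0,0,0,-0.1, 0,0,0,-0.2, 0,0,0,-0.2]'
python3 - <<'E'
from h import *
im,d=snap('scene')
o=get_obs();e=o['ee_pos'];p=proj('scene',e);print(e,'TCP px',p,'crop',(p[0]-240)*5,(p[1]-100)*5)
cv2.imwrite('pics/s6.png',cv2.resize(im[100:220,240:400,::-1],None,fx=5,fy=5,interpolation=cv2.INTER_CUBIC))
k=cams.get_calibration('scene');M,R,t=map(np.array,(k['mtx'],k['R'],k['t']))
c=int(round(p[0]))
for r in range(150,224,3):
    f=lambda c:tuple((R.T@(np.linalg.solve(M,[c,r,1.])*d[r,c]-t.ravel())).round().astype(int).tolist())
    print(r,f(c-4),f(c),f(c+4))
E
```

```text
t: 5.78
ee_pos: [448.2, 48.7, 52.4]
orientation: [-3.028, -0.836, 0.0]
ft_force: [-0.5, 0.9, -0.2]
width: 0.5
grasp_force: 0.0
t: 6.03
ee_pos: [448.2, 48.8, 52.4]
orientation: [-3.096, -0.533, 0.001]
ft_force: [-0.6, -0.1, 0.5]
width: 0.8
grasp_force: 0.0
[448.30781664  48.76054968  52.36493343] TCP px [345.17948931 203.54360938] crop 525.8974465407946 517.718046882811
150 (479, 43, 256) (486, 56, 265) (483, 64, 265)
153 (472, 41, 242) (468, 50, 242) (477, 63, 252)
156 (475, 42, 236) (472, 51, 236) (468, 60, 236)
159 (476, 43, 228) (470, 51, 226) (467, 60, 226)
162 (475, 43, 217) (473, 52, 219) (467, 60, 217)
165 (474, 43, 207) (473, 52, 209) (468, 61, 208)
168 (474, 43, 198) (469, 52, 197) (465, 60, 197)
171 (482, 46, 196) (478, 55, 195) (475, 64, 196)
174 (481, 46, 185) (481, 56, 189) (478, 66, 190)
177 (484, 48, 179) (481, 57, 179) (478, 66, 180)
180 (312, -17, 2) (461, 50, 150) (456, 59, 150)
183 (327, -11, 4) (461, 50, 140) (454, 59, 137)
186 (335, -8, 0) (460, 50, 128) (455, 59, 128)
189 (349, -2, 1) (459, 50, 117) (455, 60, 118)
192 (360, 2, 0) (458, 50, 106) (455, 60, 107)
195 (372, 7, 0) (461, 52, 98) (457, 61, 98)
198 (385, 12, 2) (380, 23, 1) (375, 34, 1)
201 (394, 16, -1) (389, 27, -1) (389, 39, 3)
204 (417, 25, 11) (401, 31, -1) (399, 43, 2)
207 (431, 31, 15) (1155, 300, 820) (408, 47, 0)
210 (490, 53, 69) (486, 63, 69) (481, 72, 68)
213 (494, 55, 62) (486, 63, 58) (479, 72, 55)
216 (463, 43, 15) (459, 54, 15) (456, 64, 16)
219 (472, 47, 12) (466, 57, 11) (464, 67, 13)
222 (481, 51, 11) (477, 61, 12) (473, 71, 12)
```

View pics/s6.png

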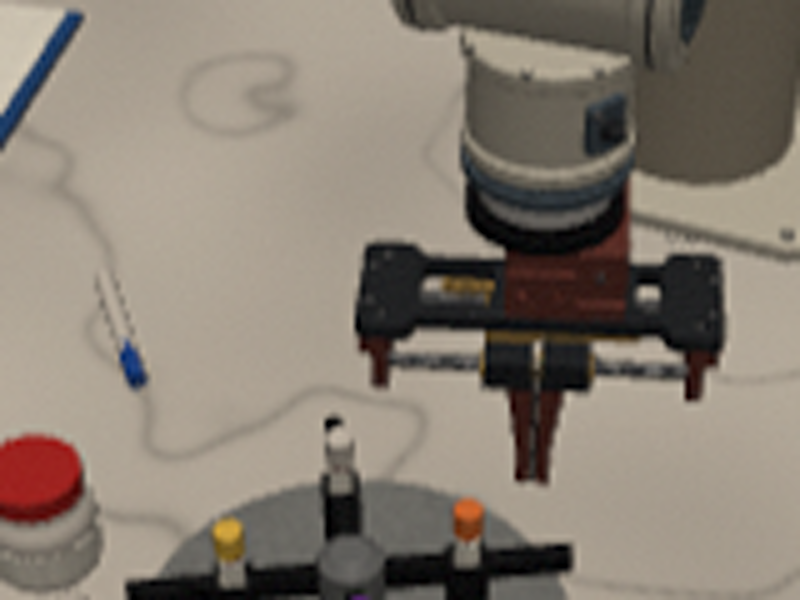

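The fingertips show at crop (532,480), which is a true z of about 92 mm against a reported 52. So the reported z reads about 40 mm low, while x and y agree. I'll turn the hand back, descend about 43 mm beside the orange arm, and check.

```bash
python3 -m creep '[0,0,0,0.1, 0,0,0,0.22, 0,0,0,0.34, 0,0,0,0.46, 0,0,0,0.58, 0,0,0,0.7, 0,0,0,0.82, 0,0,0,0.94, 0,0,0,1.06, 0,0,0,1.18]'
python3 -m creep '[0,0,0,0.1, 0,0,0,0.22, 0,0,0,0.34, 0,0,0,0.46, 0,0,0,0.571, 0,0,-0.01,0.571, 0,0,-0.02,0.571, 0,0,-0.03,0.571, 0,0,-0.04,0.571, 0,0,-0.043,0.571]'
python3 - <<'E'
from h import *
im,d=snap('scene')
o=get_obs();e=o['ee_pos'];print(e,o['orientation'],o['ft_force']);
k=cams.get_calibration('scene');M,R,t=map(np.array,(k['mtx'],k['R'],k['t']))
c=int(round(proj('scene',e)[0]));print(c)
for r in range(180,222,2):
    f=lambda c:tuple((R.T@(np.linalg.solve(M,[c,r,1.])*d[r,c]-t.ravel())).round().astype(int).tolist())
    print(r,*[f(c+i) for i in (-6,-2,2,6)])
E
```

```text
t: 6.92
ee_pos: [448.5, 48.8, 52.4]
orientation: [-2.262, -2.18, 0.0]
ft_force: [-0.6, 0.1, 0.9]
width: 0.6
grasp_force: 0.0
t: 7.75
ee_pos: [447.3, 48.7, 7.3]
orientation: [-1.57, -2.718, 0.003]
ft_force: [-1.0, -0.5, 0.1]
width: 0.5
grasp_force: 0.0
[447.2637826   48.73727069   7.44491074] [-1.56967936 -2.71814866  0.00301227] [-0.57531995 -0.11641302 -0.53310273]
345
180 (469, 37, 152) (475, 50, 162) (460, 55, 151) (456, 64, 151)
182 (475, 39, 151) (490, 55, 169) (468, 58, 152) (461, 66, 150)
184 (480, 41, 149) (498, 58, 171) (471, 59, 148) (464, 67, 145)
186 (483, 42, 145) (502, 60, 169) (473, 60, 143) (465, 68, 140)
188 (490, 45, 146) (510, 63, 170) (506, 72, 170) (504, 81, 171)
190 (521, 57, 170) (517, 66, 170) (513, 75, 170) (510, 84, 171)
192 (526, 60, 170) (524, 69, 171) (518, 77, 169) (517, 86, 172)
194 (534, 63, 171) (530, 71, 170) (523, 79, 168) (522, 88, 170)
196 (535, 63, 165) (535, 73, 169) (532, 82, 170) (525, 90, 167)
198 (536, 64, 159) (536, 74, 163) (528, 81, 159) (527, 91, 162)
200 (538, 65, 155) (533, 73, 154) (531, 82, 156) (522, 89, 151)
202 (533, 63, 144) (526, 71, 140) (524, 80, 141) (518, 88, 140)
204 (531, 62, 134) (527, 71, 134) (521, 80, 132) (518, 89, 132)
206 (430, 24, 15) (458, 46, 51) (455, 57, 52) (403, 51, 0)
208 (436, 27, 14) (429, 36, 11) (474, 64, 65) (469, 73, 65)
210 (491, 48, 68) (486, 57, 66) (483, 67, 68) (476, 76, 64)
212 (493, 49, 63) (489, 58, 63) (483, 67, 60) (477, 77, 59)
214 (494, 49, 55) (489, 59, 55) (484, 68, 54) (433, 62, 1)
216 (465, 38, 14) (458, 48, 11) (456, 59, 14) (450, 68, 12)
218 (470, 40, 12) (467, 51, 14) (460, 60, 10) (457, 71, 12)
220 (479, 44, 14) (476, 55, 16) (468, 63, 11) (466, 74, 14)
```

Row 206 now shows the fingertip at about z=50, beside the bar. Next I'll work out the push path with a 12 mm contact offset.

```bash
python3 - <<'E'
from way import *
f=lambda *a,**k:[float(x) for x in way(*a,**k,ref=(448.67,48.86))]
for o in (27,20,16,12):print(o,f(120.1,o))
for a in range(117,50,-3):print(a,f(a,12))
E
```

```text
27 [0.0065, 0.0028, 0.0]
20 [0.0126, 0.0063, 0.0]
16 [0.016, 0.0083, 0.0]
12 [0.0195, 0.0103, 0.0]
117 [0.0238, 0.0134, -0.054]
114 [0.0281, 0.0162, -0.106]
111 [0.0326, 0.0187, -0.159]
108 [0.0371, 0.021, -0.211]
105 [0.0418, 0.023, -0.264]
102 [0.0466, 0.0248, -0.316]
99 [0.0515, 0.0264, -0.368]
96 [0.0565, 0.0277, -0.421]
93 [0.0615, 0.0287, -0.473]
90 [0.0665, 0.0294, -0.525]
87 [0.0716, 0.0299, -0.578]
84 [0.0767, 0.0302, -0.63]
81 [0.0819, 0.0301, -0.682]
78 [0.087, 0.0298, -0.735]
75 [0.092, 0.0292, -0.787]
72 [0.0971, 0.0284, -0.84]
69 [0.1021, 0.0273, -0.892]
66 [0.107, 0.0259, -0.944]
63 [0.1119, 0.0243, -0.997]
60 [0.1166, 0.0224, -1.049]
57 [0.1213, 0.0203, -1.101]
54 [0.1258, 0.018, -1.154]
51 [0.1302, 0.0154, -1.206]
```

```bash
python3 -m creep '[0.0065,0.0028,0,0, 0.0126,0.0063,0,0, 0.016,0.0083,0,0, 0.0178,0.0093,0,0, 0.0195,0.0103,0,0, 0.0217,0.0119,0,-0.027, 0.0238,0.0134,0,-0.054, 0.026,0.0148,0,-0.08, 0.0281,0.0162,0,-0.106, 0.0326,0.0187,0,-0.159]'
python3 -c "
from h import *;arms()"
```

```text
t: 8.63
ee_pos: [480.7, 67.5, 9.5]
orientation: [-1.783, -2.586, 0.001]
ft_force: [-1.2, 0.6, 0.3]
width: 0.3
grasp_force: 0.4
 purple 30 r 62.2 ang 21.0
orange None
bars mod 90 20.7 0.95 280
```

```bash
python3 -m creep '[0.0045,0.0023,0,-0.052, 0.0092,0.0043,0,-0.105, 0.014,0.0061,0,-0.157, 0.0189,0.0077,0,-0.209, 0.0239,0.009,0,-0.262, 0.0289,0.01,0,-0.314, 0.0339,0.0107,0,-0.366, 0.039,0.0112,0,-0.419, 0.0441,0.0115,0,-0.471, 0.0493,0.0114,0,-0.523]'
python3 -c "
from h import *;arms()"
```

```text
t: 9.52
ee_pos: [530.5, 79.1, 9.5]
orientation: [-2.391, -2.038, 0.0]
ft_force: [-0.9, 0.4, 0.0]
width: 0.3
grasp_force: 0.3
 purple 31 r 62.5 ang -8.7
orange None
bars mod 90 -8.45 0.95 225
```

```bash
python3 -m creep '[0.0051,-0.0003,0,-0.053, 0.0101,-0.0009,0,-0.105, 0.0152,-0.0017,0,-0.158, 0.0202,-0.0028,0,-0.21, 0.0251,-0.0042,0,-0.262, 0.0276,-0.005,0,-0.289, 0.03,-0.0058,0,-0.315, 0.0324,-0.0067,0,-0.341, 0.0347,-0.0077,0,-0.367, 0.0347,-0.0077,0,-0.367]'
python3 - <<'E'
from h import *
im,d=arms()
for q in ((45,90,40),):
    c,s=blob(im,*COL['green'],(330,130,385,165));v=atz('top',c,112)[:2];print('green',v)
k=cams.get_calibration('top');M,R,t=map(np.array,(k['mtx'],k['R'],k['t']))
H,W=d.shape;u,w=np.meshgrid(np.arange(W),np.arange(H))
X=((np.stack([u,w,np.ones_like(u)],-1)@np.linalg.inv(M).T)*d[...,None]-t.ravel())@R
hub=(X[...,2]>70)&(X[...,2]<86)&(np.hypot(u-333,w-196)<9);hc=X[hub].mean(0);print('hub',hc,hub.sum())
box=(X[...,2]>84)&(X[...,2]<96)&(u>335)&(u<385)&(w>130)&(w<170);b=cv2.minAreaRect(X[box][:,:2].astype(np.float32));print(b)
for nm,p in (('green',v),('box',b[0])):
    for C in ((527.2,-18.7),hc[:2]): print(nm,np.degrees(np.arctan2(p[1]-C[1],p[0]-C[0])))
# yellow line on the plate and on top
h=cv2.cvtColor(im,cv2.COLOR_RGB2HSV);m=cv2.inRange(h,np.array((15,90,80)),np.array((32,255,255)))
ys,xs=np.nonzero(m[130:185,335:372]);P=np.array([atz('top',(x+335,y+130),12)[:2] for x,y in zip(xs,ys)])
print(len(P)); n,l,s,c=cv2.connectedComponentsWithStats(m[130:185,335:372]);print(s[1:],c[1:]+[335,130])
E
```

```text
t: 10.4
ee_pos: [565.7, 71.1, 9.5]
orientation: [2.722, 1.567, 0.001]
ft_force: [0.0, -0.7, 0.4]
width: 0.2
grasp_force: 0.0
 purple 31 r 61.4 ang -29.2
orange None
bars mod 90 -29.7 0.95 190
green [ 665.08542974 -112.0942547 ]
hub [528.63997938 -22.52308329  75.71692193] 65
((661.9298706054688, -109.80341339111328), (83.92005157470703, 61.60368347167969), 55.39186096191406)
green -34.111053711941544
green -33.2833534036075
box -34.066287697725286
box -33.217413810229786
68
[[21 24  5  6 17]
 [11 35  9 13 51]] [[357.88235294 156.29411765]
 [350.         171.        ]]
```

```bash
python3 -m creep '[0.0016,-0.0007,0,-0.017, 0.0032,-0.0014,0,-0.035, 0.0047,-0.0021,0,-0.052, 0.0059,-0.0027,0,-0.066, 0.007,-0.0033,0,-0.078, 0.007,-0.0033,0,-0.078, 0.007,-0.0033,0,-0.078]'
python3 - <<'E'
from h import *
for i in range(3): im,d=arms()
C=np.array([527.2,-18.7])
for c,z in (((357.88,156.29),90),((350.,171.),12)):
    v=atz('top',c,z)[:2]-C;print(v,np.hypot(*v),np.degrees(np.arctan2(v[1],v[0])))
E
```

```text
t: 11.03
ee_pos: [572.4, 67.9, 9.4]
orientation: [2.781, 1.462, 0.0]
ft_force: [0.0, -0.1, -0.9]
width: 0.4
grasp_force: 0.0
 purple 32 r 62.1 ang -34.8
orange None
bars mod 90 -34.21 0.95 190
 purple 30 r 62.2 ang -34.3
orange None
bars mod 90 -34.1 0.96 190
 purple 31 r 62.1 ang -35.1
orange None
bars mod 90 -34.13 0.95 189
[117.29481731 -78.88188894] 141.35213676965571 -33.92120995325187
[ 88.13616411 -58.65862225] 105.87170248535134 -33.64556964201485
```

```bash
python3 -m creep '[-0.003,0.002,0,0, -0.008,0.0055,0,0, -0.016,0.011,0,0, -0.02,0.014,0,0, -0.02,0.014,0.02,0, -0.02,0.014,0.05,0, -0.02,0.014,0.085,0, -0.02,0.014,0.12,0, -0.02,0.014,0.14,0, -0.04,0.04,0.14,0]'
python3 -m creep '[-0.02,0.02,0,0, -0.05,0.045,0,0, -0.08,0.07,0,0, -0.1,0.09,0,0, -0.1,0.09,0,0]'
python3 - <<'E'
from h import *
for i in range(2): im,d=arms()
k=cams.get_calibration('top');M,R,t=map(np.array,(k['mtx'],k['R'],k['t']))
H,W=d.shape;u,w=np.meshgrid(np.arange(W),np.arange(H))
X=((np.stack([u,w,np.ones_like(u)],-1)@np.linalg.inv(M).T)*d[...,None]-t.ravel())@R
cv2.imwrite('pics/t7.png',cv2.resize(im[120:245,270:420,::-1],None,fx=5,fy=4.8,interpolation=cv2.INTER_CUBIC))
P={k:atz('top',blob(im,*COL[k],(290,130,385,240) if k!='yellow' else (335,180,385,240))[0],112 if k=='green' else 102).round(1) for k in COL};print(P)
g=X[146:151,361:366,2];print('button top z',np.median(g),proj('top',(665,-112.2,112)))
im,d=snap('scene')
E
```

```text
t: 12.02
ee_pos: [537.8, 106.9, 154.6]
orientation: [2.779, 1.456, 0.016]
ft_force: [1.4, 1.2, 0.4]
width: 0.6
grasp_force: 0.0
t: 12.43
ee_pos: [427.7, 200.1, 149.1]
orientation: [-2.777, -1.466, 0.004]
ft_force: [0.1, -0.1, 0.0]
width: 0.5
grasp_force: 0.0
 purple 31 r 62.0 ang -34.6
 orange 19 r 62.8 ang 55.1
bars mod 90 -34.41 0.96 381
 purple 32 r 62.1 ang -34.8
 orange 19 r 62.7 ang 54.5
bars mod 90 -34.33 0.96 388
{'purple': array([578.2, -54.2, 102. ]), 'orange': array([563.6,  32.3, 102. ]), 'yellow': array([493.6, -69.9, 102. ]), 'green': array([ 664.9, -112. ,  112. ])}
button top z 110.93881994699514 [363.06431622 147.96783164]
```

View pics/t7.png

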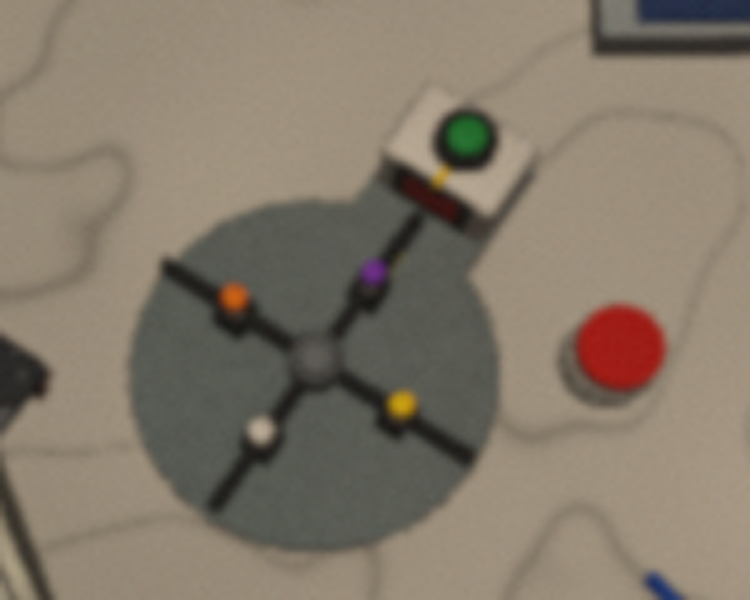

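The purple tube now stands on the centre line in front of the red window: cap at crop (374,272), window at (432,200). Its angle is -34.4° against the scanner's -34.0°. Next I'll move above the button.

```bash
python3 -m creep '[0.01,-0.013,0,0, 0.03,-0.04,0,0, 0.052,-0.07,0,0, 0.074,-0.099,0,0, 0.096,-0.128,0,0, 0.118,-0.157,0,0, 0.14,-0.186,0,0, 0.162,-0.215,0,0, 0.184,-0.245,0,0, 0.205,-0.272,0,0]'
python3 -m creep '[0.015,-0.02,0,0, 0.024,-0.033,0,0, 0.028,-0.038,0,0, 0.028,-0.038,0,0, 0.028,-0.038,-0.02,0, 0.028,-0.038,-0.04,0, 0.028,-0.038,-0.05,0, 0.028,-0.038,-0.055,0, 0.028,-0.038,-0.055,0, 0.028,-0.038,-0.055,0]'
python3 - <<'E'
from h import *
im,d=snap('scene')
o=get_obs();e=o['ee_pos'];print(e,o['ft_force'],o['qpos'])
k=cams.get_calibration('scene');M,R,t=map(np.array,(k['mtx'],k['R'],k['t']))
c=int(round(proj('scene',e)[0]));p=proj('scene',(665,-112.2,112));print(proj('scene',e),'button px',p)
cv2.imwrite('pics/s8.png',cv2.resize(im[130:270,180:340,::-1],None,fx=4.5,fy=4.2,interpolation=cv2.INTER_CUBIC))
for r in range(200,238,2):
    f=lambda c:tuple((R.T@(np.linalg.solve(M,[c,r,1.])*d[r,c]-t.ravel())).round().astype(int).tolist())
    print(r,*[f(c+i) for i in (-4,-2,0,2,4)])
E
```

```text
t: 13.42
ee_pos: [638.5, -77.7, 149.1]
orientation: [2.782, 1.458, 0.0]
ft_force: [0.5, 0.5, 0.4]
width: 0.3
grasp_force: 0.0
t: 14.25
ee_pos: [665.4, -111.7, 94.9]
orientation: [2.78, 1.462, 0.0]
ft_force: [0.5, 0.0, 1.3]
width: 0.1
grasp_force: 0.0
[ 665.86259704 -111.87045473   95.34532883] [-0.62936184  0.31126209 -0.27681889] [-1.84096959e-01  5.94283766e-01  1.56787516e+00  4.13300727e-05
  9.78138872e-01  4.18605796e-01]
[250.99096594 231.46655047] button px [250.08601458 226.66322245]
200 (688, -86, 234) (677, -89, 223) (680, -82, 228) (677, -79, 226) (673, -76, 225)
202 (689, -86, 229) (668, -98, 205) (681, -82, 224) (677, -80, 221) (535, -186, 45)
204 (689, -87, 222) (667, -100, 196) (664, -97, 195) (659, -95, 192) (539, -184, 42)
206 (671, -103, 193) (667, -101, 190) (666, -96, 191) (661, -95, 186) (547, -179, 44)
208 (673, -102, 189) (669, -100, 186) (666, -98, 183) (660, -97, 178) (544, -182, 31)
210 (672, -105, 180) (668, -102, 177) (668, -97, 179) (661, -97, 173) (547, -181, 27)
212 (673, -105, 175) (668, -103, 170) (668, -98, 172) (664, -95, 170) (546, -183, 17)
214 (
[... 344 characters left out ...]
 (677, -108, 143) (674, -105, 142) (669, -103, 137) (668, -99, 137) (631, -122, 89)
224 (660, -124, 111) (675, -105, 136) (1155, 300, 820) (657, -109, 114) (638, -118, 91)
226 (665, -121, 111) (665, -115, 113) (664, -110, 114) (660, -107, 112) (651, -108, 102)
228 (672, -116, 113) (670, -112, 112) (667, -108, 111) (664, -105, 110) (658, -104, 103)
230 (677, -114, 111) (675, -109, 112) (674, -104, 114) (671, -101, 111) (662, -102, 102)
232 (681, -112, 109) (676, -109, 106) (677, -103, 109) (671, -102, 104) (669, -97, 104)
234 (682, -111, 104) (679, -109, 102) (678, -103, 104) (674, -101, 100) (674, -95, 103)
236 (687, -109, 102) (684, -106, 101) (681, -102, 100) (679, -98, 100) (675, -95, 96)
```

View pics/s8.png

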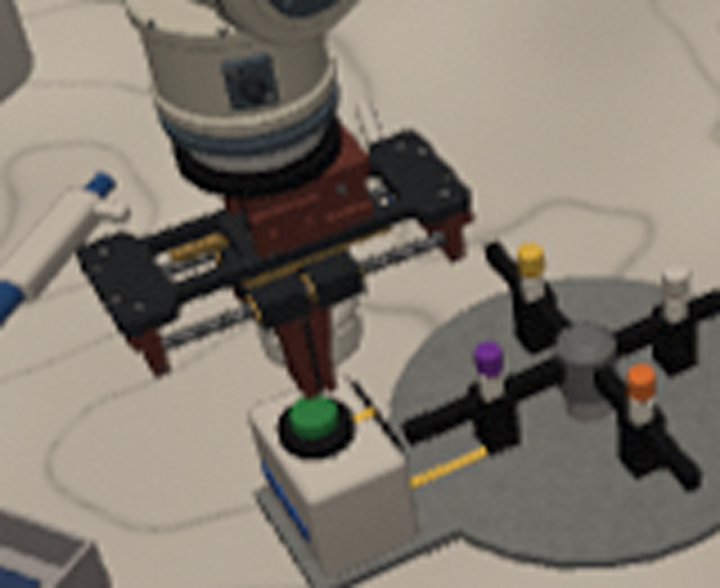

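The fingertip sits centred over the button at a true z of about 135, and the purple tube is still in front of the window. I'll press down in small steps, watching the force.

```bash
python3 -m creep '[0,0,-0.005,0, 0,0,-0.01,0, 0,0,-0.015,0, 0,0,-0.02,0, 0,0,-0.023,0, 0,0,-0.025,0, 0,0,-0.025,0, 0,0,-0.025,0]'
python3 -c "
from h import *
for i in range(4): snap('scene');o=get_obs();print(o['ee_pos'][2].round(1),o['ft_force'].round(2))"
```

```text
t: 14.97
ee_pos: [665.1, -112.0, 69.4]
orientation: [-2.781, -1.461, 0.001]
ft_force: [-1.3, 0.1, 1.6]
width: 0.8
grasp_force: 1.4
69.5 [-2.05 -0.31  2.52]
69.5 [-1.7  -0.17  1.72]
69.6 [-2.25  0.8   2.19]
69.6 [-1.88  0.15  2.08]
```

```bash
python3 -m creep '[0,0,-0.001,0, 0,0,-0.002,0, 0,0,-0.002,0]'|grep -E "pos|force"; python3 -m creep '[0,0,-0.001,0, 0,0,-0.001,0]'|grep -E "pos|force";  python3 -m creep '[0,0,-0.001,0, 0,0,-0.001,0]'|grep -E "pos|force"
python3 -c "
from h import *
for i in range(3): snap('scene');o=get_obs();print(o['ee_pos'][2].round(1),o['ft_force'].round(2))"
```

```text
ee_pos: [665.2, -112.0, 67.3]
ft_force: [-2.7, 0.9, 2.5]
grasp_force: 1.8
ee_pos: [665.3, -112.1, 67.0]
ft_force: [-4.2, 0.9, 7.8]
grasp_force: 3.7
ee_pos: [665.3, -112.1, 66.9]
ft_force: [-5.5, 0.9, 13.2]
grasp_force: 6.7
66.9 [-7.04  1.75 13.66]
66.9 [-6.51  1.22 13.92]
66.9 [-7.26  1.37 13.74]
```

The force jumps from 2.5 N to 14 N with almost no travel, so the button is bottomed out. Now I'll let go and clear away.

```bash
python3 -m creep '[0,0,0.002,0, 0,0,0.006,0, 0,0,0.015,0, 0,0,0.03,0, 0,0,0.05,0, 0,0,0.08,0, -0.01,0.013,0.1,0, -0.04,0.05,0.1,0, -0.06,0.08,0.1,0, -0.08,0.106,0.1,0]'
python3 -m creep '[-0.025,0.03,0,0, -0.05,0.065,0,0, -0.075,0.1,0,0, -0.1,0.135,0,0, -0.12,0.16,0,0, -0.14,0.18,0,0, -0.155,0.2,0,0, -0.155,0.2,0,0, -0.155,0.2,0,0, -0.155,0.2,0,0]'
python3 - <<'E'
from h import *
for i in range(3): im,d=arms()
cv2.imwrite('pics/t9.png',cv2.resize(im[120:245,270:420,::-1],None,fx=5,fy=4.8,interpolation=cv2.INTER_CUBIC))
k=cams.get_calibration('top');M,R,t=map(np.array,(k['mtx'],k['R'],k['t']))
H,W=d.shape;u,w=np.meshgrid(np.arange(W),np.arange(H))
z=((np.stack([u,w,np.ones_like(u)],-1)@np.linalg.inv(M).T)*d[...,None]-t.ravel())@R
print('button z',np.median(z[146:151,361:366,2]),get_obs()['ft_force'],get_obs()['ee_pos'],get_obs()['qvel'].round(3))
E
```

```text
t: 16.73
ee_pos: [584.2, -4.6, 166.1]
orientation: [2.781, 1.461, 0.002]
ft_force: [0.4, -0.1, -0.3]
width: 0.6
grasp_force: 0.0
t: 17.57
ee_pos: [431.1, 193.9, 165.8]
orientation: [2.78, 1.462, 0.002]
ft_force: [0.6, 0.2, -0.7]
width: 0.6
grasp_force: 0.0
 purple 30 r 62.2 ang -34.3
 orange 19 r 62.8 ang 55.1
bars mod 90 -34.31 0.95 391
 purple 30 r 61.9 ang -34.5
 orange 20 r 62.5 ang 54.8
bars mod 90 -34.33 0.95 389
 purple 31 r 62.2 ang -34.6
 orange 19 r 62.8 ang 55.1
bars mod 90 -34.31 0.95 394
button z 110.94456791192174 [-0.44661827  0.66254259 -0.28414374] [431.13605735 193.23727249 165.43484793] [-0.001  0.002  0.001  0.002  0.003  0.002]
```

View pics/t9.png

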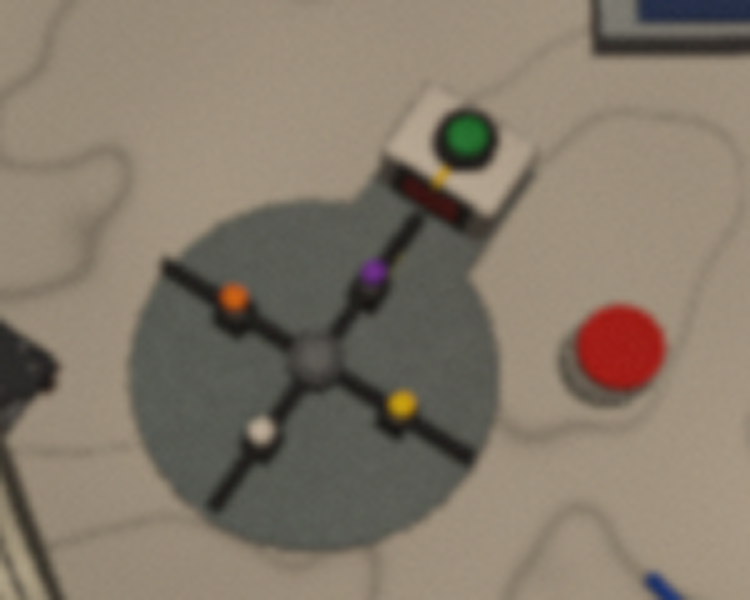

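The purple cap at (374,272) is on the scanner's centre line, the button has sprung back to z≈111, and the jar and tubes haven't moved. I'm handing the job in.

```bash
python3 -c "
from workcell import ticket
print(ticket.close_job())"
```

```text
the job is handed in; nothing more can be done
None
```

I turned the carousel until the purple tube stood in front of the scanner window (about 0.3° off the centre line), then pressed the green button fully down and released it; the job is handed in, with no verdict shown.

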